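# Ease the due filter cartridge out of its spring clips

### The arm

A 6-joint arm with a two-finger parallel gripper is mounted at the origin on a cart in front of the work surface, level with it; the furniture and walls round the work are solid. World frame = base frame: x ahead of the robot, y to its left, z up, the work surface at z = 0. Lengths are in m, angles in degrees, forces in N, time in s.
With the tool pointing down it reaches from about 0.275 to 0.85 m from the base axis. Payload 19 kg.
Tool frame: the origin (TCP) lies where the fingers leave the gripper's body, on its centre line; the fingertips stand 73 mm ahead of it and the grasp point (between the pads) lies ahead of it (robot.hold_point_z is the z of the grasp point in the tool frame, in m); z points along the fingers, y is the direction in which the jaws open and shut (so a half turn about z gives the same grasp; the last joint's range is limited). The gripper opens to 85 mm and grips with 20 to 120 N. Pads are 22 mm wide; open, the fingers measure 114 mm over their backs; the gripper's body (76 mm by 85 mm) begins 54 mm behind the grasp point. The pads swing forward as they close: fully open they stand 13 mm farther back than shut.
Start: joints at [56.494, 8.623, 82.357, -0, 89.026, -7.678], TCP at [0.251, 0.518, 0.304] pointing down, gripper open.
Joint ranges: [-160.23, 160.23], [-39.13, 120.54], [6.94, 153.29], [-79.49, 259.48], [9.18, 160.14], [-161.06, 161.06]. Speed limits (degrees/s): [108.29, 108.29, 127.2, 172.46, 172.46, 172.46].

### API

Orientations are given as a 3x3 rotation matrix whose columns are the frame's x, y, z axes.
In Python, from cell import robot gives the robot as it stands.
- The arm moves only by the tool play_rows, never from a script. Its argument "series" is text: rows parted by semicolons, each of 4 numbers parted by spaces: the shift along the tool's x, y, z in mm, then the turn about the tool's z in rad. A call has 1 to 12 rows; each row shifts and turns the commanded pose from where the row before left it, along the tool's axes as they then stand; what a row does not reach is not made up. A row lasts 1/10 s, in which the tool goes at most 50 mm and 8.59 degrees, less where a joint would pass 70% of its speed; a pose out of reach is approached as far as the arm can. A call with a gripper value outside its range is refused whole. "hand" is the finger opening in mm, from 0 to 85.4, set as the call begins (left out, the last holds). The fingers move at their own pace and stop on an object; "grip_force" is the grip in N (left out, the last holds). Time passes only in rows, so rows that do not move let the fingers close. It gives the time, the measured TCP pose, the force and the opening at its end, in the units of the state.
- robot.sense(): the state, without advancing time (a new reading comes with each control period).
- robot.get_image(name): name is "scene" or "side" or "wrist"; returns a dict with "img" (400x640x3 uint8, red, green, blue), "vertical_fov" (degrees; the focal length in pixels is half the picture's height over the tangent of half this angle, whatever the lens; pixels are square), "cx", "cy" (the principal point, pixels), "k1" (the pictures are not rectified: a ray, as slopes to the right and down, at radius r is drawn at 1 + k1 r^2 times it, then the intrinsics apply), "world_from_camera" (4x4, takes a point from camera to world coordinates); the wrist camera has in their place "tool_from_camera" (4x4, takes a point from camera to tool coordinates, whose origin is the TCP and whose axes are the flange's). Camera axes: x right, y down, z forward; pixel columns grow to the right and rows downward; lengths in m; the calibration is good to about 2 mm. A picture is of the moment at which its call begins: read the wrist's pose just before it. There is no depth.
- robot.close_job(): hands the job in, once; it reports no verdict.
The state is a dict: "t": time; "joints": joint angles; "joint_velocities": joint speeds; "joint_efforts": joint torques, N m; "tool_pos": TCP position; "tcp_rot": TCP orientation; "wrist_force": force on the tool from outside, world axes, zero at the start; "ft_torque": the same for the moment, N m; "opening": finger opening in m.
Only numpy, scipy, OpenCV 4.12 (cv2) and the standard library are available. Lean on these libraries where they do the work, as an engineer would, in place of code of your own. Each camera call takes 0.05 s, during which the arm holds its last target. There are 200 camera calls.

### The job

The timer lies beside the filter cartridge that is due for changing. From behind, ease that cartridge forward out of its two spring clips, one end first and then the other, gently and never twisting it more than about 30 degrees askew, so that it comes to rest straight against the end stops of its holder's runway. Leave the other cartridge in its clips, and do not move the timer or the beaker.

Things in the scene. Friction and masses are not known exactly. Their poses are not given: they have to be found in the camera images.
- cartridge_left: the left of two alike filter cartridges (on the robot's left): closed cylinder, white plastic with grey end caps, diameter 80 mm, length 240 mm, about 0.5 kg. Origin at its middle on its axis; y along its axis, to the robot's left at the start. It starts level, clipped, its axis 60 mm above the table, parallel to its holder's y axis and above its holder's origin to within 5 mm
- holder_left: the left holder, grey plastic, fixed to the table, foot plate 190 mm wide, 8 mm thick. Origin on the table under the axis of the clipped cartridge; x points to its back (away from the robot), y along the cartridge to the left, z up. Two C-shaped steel spring clips at y = +45 and -45 mm hold the cartridge from below, behind and above; their mouths face -x
- holder_left_mouth (a point): point midway between the two clips' jaw tips, 27 mm in front of the clipped axis, 94 mm up. Straps are 12 mm wide. Each upper jaw is sprung: it hooks over the cartridge's front, lifts (to 120 mm height at most) as the cartridge is forced forward, and snaps down behind it once it is about 30 mm out there. Pushing one end from behind takes about 8 to 15 N to free it, the other clip acting as a pivot (that end swings back some 25 mm)
- holder_left_panel (a point): top middle of the back panel, 104 mm high (jaw roots 110 mm). It fills x = 41 to 52 mm, y = -56 to +56 mm of the holder, close behind the cartridge, so the cartridge can be pushed from behind only near its ends, 60 to 120 mm from its middle, where the space behind is free down to the 8 mm foot plate
- holder_left_rest (a point): where the middle of a freed cartridge comes to rest: holder x = -72 mm, 54 mm up. Two rails slope down 6 degrees from the clips to upright end stops, 34 mm high, whose near faces are at holder x = -112 mm; a freed cartridge rolls down towards them but may hang askew and need a nudge at one end
- cartridge_left_end_l (a point): point on the axis of the left cartridge at its left (+y) end face, 120 mm from its middle
- cartridge_left_end_r (a point): point on the axis of the left cartridge at its right (-y) end face, 120 mm from its middle
- cartridge_right: the right of two alike filter cartridges (on the robot's right): closed cylinder, white plastic with grey end caps, diameter 80 mm, length 240 mm, about 0.5 kg. Origin at its middle on its axis; y along its axis, to the robot's left at the start. It starts level, clipped, its axis 60 mm above the table, parallel to its holder's y axis and above its holder's origin to within 5 mm
- holder_right: the right holder, grey plastic, fixed to the table, foot plate 190 mm wide, 8 mm thick. Origin on the table under the axis of the clipped cartridge; x points to its back (away from the robot), y along the cartridge to the left, z up. Two C-shaped steel spring clips at y = +45 and -45 mm hold the cartridge from below, behind and above; their mouths face -x
- holder_right_mouth (a point): point midway between the two clips' jaw tips, 27 mm in front of the clipped axis, 94 mm up. Straps are 12 mm wide. Each upper jaw is sprung: it hooks over the cartridge's front, lifts (to 120 mm height at most) as the cartridge is forced forward, and snaps down behind it once it is about 30 mm out there. Pushing one end from behind takes about 8 to 15 N to free it, the other clip acting as a pivot (that end swings back some 25 mm)
- holder_right_panel (a point): top middle of the back panel, 104 mm high (jaw roots 110 mm). It fills x = 41 to 52 mm, y = -56 to +56 mm of the holder, close behind the cartridge, so the cartridge can be pushed from behind only near its ends, 60 to 120 mm from its middle, where the space behind is free down to the 8 mm foot plate
- holder_right_rest (a point): where the middle of a freed cartridge comes to rest: holder x = -72 mm, 54 mm up. Two rails slope down 6 degrees from the clips to upright end stops, 34 mm high, whose near faces are at holder x = -112 mm; a freed cartridge rolls down towards them but may hang askew and need a nudge at one end
- cartridge_right_end_l (a point): point on the axis of the right cartridge at its left (+y) end face, 120 mm from its middle
- cartridge_right_end_r (a point): point on the axis of the right cartridge at its right (-y) end face, 120 mm from its middle
- timer: flat white bench timer, 58 x 62 x 18 mm, origin under its centre; it lies on the table beside the outer end of one of the two holders, about 170 mm from that holder's origin, and so marks the cartridge that is due
- beaker: empty glass beaker, 52 mm across, 69 mm high, origin under its centre; it stands beside the outer end of the other holder; to be left alone

How it is judged (in metres and radians):
On the way:
1. one end of the due cartridge is out of its clip (end at least 35 mm forward) while the other end is still home (((horizontal distance between timer and holder_left below 0.28 m and ((x of cartridge_left_end_l in the frame of holder_left below -0.035 m and x of cartridge_left_end_r in the frame of holder_left above -0.01 m) or (x of cartridge_left_end_r in the frame of holder_left below -0.035 m and x of cartridge_left_end_l in the frame of holder_left above -0.01 m))) or (horizontal distance between timer and holder_right below 0.28 m and ((x of cartridge_right_end_l in the frame of holder_right below -0.035 m and x of cartridge_right_end_r in the frame of holder_right above -0.01 m) or (x of cartridge_right_end_r in the frame of holder_right below -0.035 m and x of cartridge_right_end_l in the frame of holder_right above -0.01 m))))), for 0.1 s.
At the end, for the whole second after the job is handed in: the cartridge marked by the timer lies at rest on its runway: axis 55 to 95 mm in front of its clipped place, 45 to 65 mm above the table, within 30 mm sideways and 0.12 rad of parallel; the other cartridge moved under 10 mm, timer and beaker under 30 mm (((horizontal distance between timer and holder_left below 0.28 m and x of cartridge_left in the frame of holder_left between -0.095 and -0.055 m and z of cartridge_left in the frame of holder_left between 0.045 and 0.065 m and y of cartridge_left in the frame of holder_left between -0.03 and 0.03 m and angle between the y axis of cartridge_left and the y axis of holder_left, either way round below 0.12 rad and linear speed of cartridge_left below 0.02 m/s and distance of cartridge_right from where it was at the start of the episode below 0.01 m and distance of each of timer, beaker from where it was at the start of the episode below 0.03 m) or (horizontal distance between timer and holder_right below 0.28 m and x of cartridge_right in the frame of holder_right between -0.095 and -0.055 m and z of cartridge_right in the frame of holder_right between 0.045 and 0.065 m and y of cartridge_right in the frame of holder_right between -0.03 and 0.03 m and angle between the y axis of cartridge_right and the y axis of holder_right, either way round below 0.12 rad and linear speed of cartridge_right below 0.02 m/s and distance of cartridge_left from where it was at the start of the episode below 0.01 m and distance of each of timer, beaker from where it was at the start of the episode below 0.03 m))); the robot touches nothing.
It fails at once if a cartridge is skewed by more than 32 degrees to its holder (angle between the y axis of cartridge_left and the y axis of holder_left, either way round above 0.56 rad or angle between the y axis of cartridge_right and the y axis of holder_right, either way round above 0.56 rad).
It fails at once if a cartridge is pushed with more than 25 N (contact force between the fingers and cartridge_left above 25 N or contact force between the fingers and cartridge_right above 25 N).
It fails at once if the cartridge without the timer is shifted by more than 15 mm ((horizontal distance between timer and holder_left below 0.28 m and distance of cartridge_right from where it was at the start of the episode above 0.015 m) or (horizontal distance between timer and holder_right below 0.28 m and distance of cartridge_left from where it was at the start of the episode above 0.015 m)).
It fails at once if the timer or the beaker is shifted by more than 30 mm (distance of any of timer, beaker from where it was at the start of the episode above 0.03 m).
It also fails if it takes over 64 s, if anything falls off the work surface, if the arm or the gripper's body presses on something with over 40 N, if the wrist force passes 120 N, or if a joint passes its speed limit or range.

## Working session

There is one attempt and no reset: what is moved stays moved. The work goes in short steps, Python scripts to look and compute and a tool call to move; the robot and the scene stay as the last step left them, time stands still between calls to the robot, and variables do not carry over. Pictures are saved under pics/ and viewed, about 8 in all and at most 12, crops included, and the job is handed in when it is done.

Besides the shell and the picture viewer there is one more tool, called after "Emit:" as name(argument=value, ...) on one line, values as JSON. play_rows: Moves the arm, as the interface text tells. Its arguments: {"type":"object","properties":{"series":{"type":"string"},"hand":{"type":"number"},"grip_force":{"type":"number"}},"required":["series"]}

```bash
mkdir -p pics; cat > h.py <<'E'
import numpy as np, cv2
from cell import robot
def grab(n, path=None):
    s=robot.sense(); d=robot.get_image(n)
    if path: cv2.imwrite(path, d["img"][:,:,::-1])
    if n=="wrist":
        T=np.eye(4); T[:3,:3]=np.array(s["tcp_rot"]); T[:3,3]=s["tool_pos"]; d["world_from_camera"]=T@np.array(d["tool_from_camera"])
    d["W"]=np.array(d["world_from_camera"]); d["f"]=d["img"].shape[0]/2/np.tan(np.radians(d["vertical_fov"])/2)
    return d
def K(d): return np.array([[d["f"],0,d["cx"]],[0,d["f"],d["cy"]],[0,0,1.]])
def ray(d,u,v):
    p=cv2.undistortPoints(np.array([[[u,v]]],float),K(d),np.array([d["k1"],0,0,0]))[0,0]
    return d["W"][:3,3], d["W"][:3,:3]@np.array([p[0],p[1],1])
def onz(d,u,v,z):
    o,r=ray(d,u,v); return o+r*(z-o[2])/r[2]
def proj(d,P):
    p=np.linalg.inv(d["W"])@np.append(P,1); 
    return cv2.projectPoints(p[:3].reshape(1,1,3),np.zeros(3),np.zeros(3),K(d),np.array([d["k1"],0,0,0]))[0].ravel()
E
python3 - <<'E'
from h import *
s=robot.sense(); print({k:np.round(v,3).tolist() for k,v in s.items()}, robot.hold_point_z)
for n in ["scene","side","wrist"]:
    d=grab(n,f"pics/{n}0.png"); print(n,d["W"].round(3).tolist(),d["vertical_fov"],d["k1"])
E
```

```text
{'t': 0.0, 'joints': [56.493, 8.65, 82.393, -0.001, 89.027, -7.676], 'joint_velocities': [-0.001, 0.011, -0.103, -0.007, -0.099, -0.017], 'joint_efforts': [0.003, -71.305, -57.088, 0.0, 0.009, -0.0], 'tool_pos': [0.25, 0.517, 0.303], 'tcp_rot': [[-0.9, 0.436, -0.001], [0.436, 0.9, -0.001], [0.0, -0.001, -1.0]], 'wrist_force': [0.217, 0.92, -0.464], 'ft_torque': [0.013, 0.034, 0.021], 'opening': 0.085} 0.0539
scene [[0.714, -0.503, 0.488, -0.125], [-0.7, -0.51, 0.5, -0.679], [-0.003, -0.698, -0.716, 1.025], [0.0, 0.0, 0.0, 1.0]] 53.07991673988198 -0.08904041173650724
side [[-0.971, -0.14, 0.194, 0.246], [-0.239, 0.626, -0.742, 0.925], [-0.018, -0.767, -0.641, 0.909], [0.0, 0.0, 0.0, 1.0]] 55.03611762918128 -0.05183953853432332
wrist [[0.436, 0.862, 0.259, 0.184], [0.9, -0.418, -0.126, 0.549], [-0.0, 0.288, -0.958, 0.374], [0.0, 0.0, 0.0, 1.0]] 68.06529721828451 -0.046956378955566806
```

View pics/scene0.png

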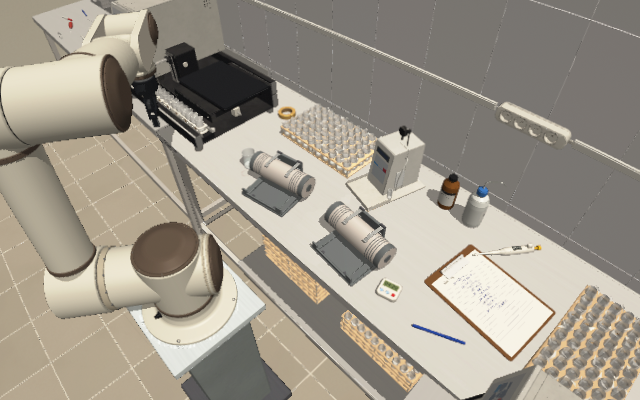

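View pics/side0.png

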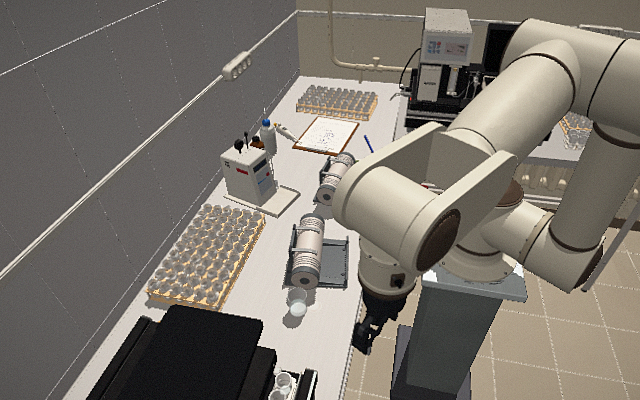

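The timer (scene, about 388,289) lies at the right holder's outer end, so cartridge_right is due. The beaker stands by the left holder (248,157). I'll enlarge both views of the right holder.

```bash
python3 - <<'E'
import cv2, numpy as np
a=cv2.imread("pics/scene0.png")[190:310,305:415]; b=cv2.imread("pics/side0.png")[140:220,300:380]
a=cv2.resize(a,(550,600),interpolation=cv2.INTER_CUBIC); b=cv2.resize(b,(240,240),interpolation=cv2.INTER_CUBIC)
c=np.zeros((600,795,3),np.uint8); c[:,:550]=a; c[:240,555:]=b
cv2.imwrite("pics/crop1.png",c)
from h import *
d=grab("scene")
for p in [(388,289),(248,157)]: print(onz(d,*p,0.01).round(3))
for n,z in [("foot",0),]:
    print(onz(d,360,235,0.06).round(3), onz(d,280,173,.06).round(3))
E
```

```text
[ 0.429 -0.376  0.01 ]
[0.496 0.379 0.01 ]
[ 0.487 -0.21   0.06 ] [0.493 0.176 0.06 ]
```

View pics/crop1.png

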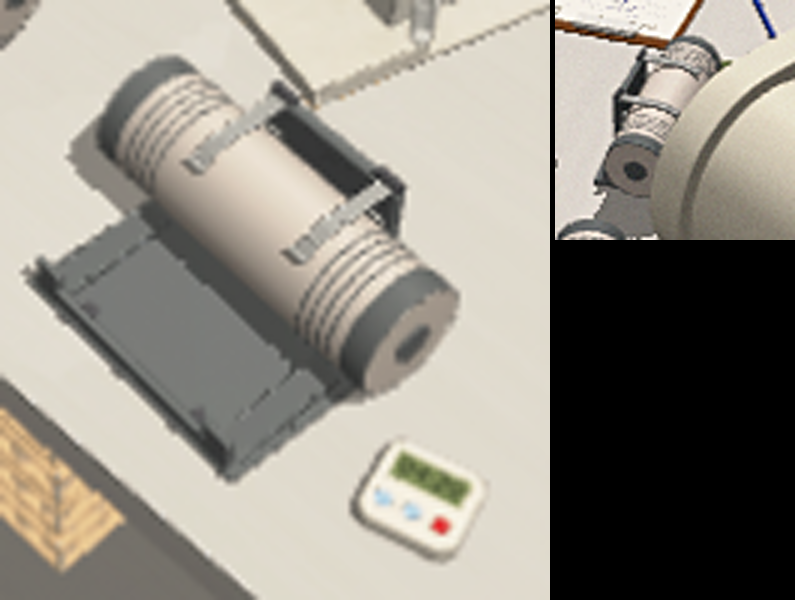

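The crop shows cartridge_right's near end face centred at about scene (387.4,258.4), with the far end at side (326.3,196.7). A grey stand with a base plate is close behind it.

```bash
python3 - <<'E'
from h import *
a=grab("scene"); b=grab("side")
R=onz(a,387.4,258.4,.06); L=onz(b,326.3,196.7,.06); print("R",R.round(4),"L",L.round(4),np.linalg.norm(L-R))
c=lambda x,y:(305+x/5,190+y/5)
print("front lip corners", [onz(a,*c(*p),.034)[:2].round(4).tolist() for p in [(35,268),(230,465)]])
print("panel top corners",[onz(a,*c(*p),.104)[:2].round(4).tolist() for p in [(282,88),(400,188)]])
print("jaw tips",[onz(a,*c(*p),.094)[:2].round(4).tolist() for p in [(200,165),(296,253)]])
print("stand plate corner",onz(a,*c(315,105),.015).round(3))
print("timer",onz(a,*c(425,490),.018).round(4))
for p in [(347,186),(368,211),(425,185),(372,177),(395,195)]: print(p,onz(a,*p,.015).round(3))
E
```

```text
R [ 0.4795 -0.3247  0.06  ] L [ 0.4992 -0.0847  0.06  ] 0.24082713991403715
front lip corners [[0.3733, -0.1162], [0.3561, -0.2962]]
panel top corners [[0.543, -0.1622], [0.533, -0.2652]]
jaw tips [[0.4678, -0.1638], [0.459, -0.2492]]
stand plate corner [ 0.612 -0.138  0.015]
timer [ 0.4312 -0.3804  0.018 ]
(347, 186) [ 0.649 -0.006  0.015]
(368, 211) [ 0.612 -0.138  0.015]
(425, 185) [ 0.854 -0.201  0.015]
(372, 177) [ 0.749 -0.038  0.015]
(395, 195) [ 0.737 -0.156  0.015]
```

Emit:
play_rows(series="0 0 0 -0.123;0 0 0 -0.123;0 0 0 -0.122;-18 -38 0 0;-18 -38 0 0;-18 -38 0 0;-18 -38 0 0;-18 -38 0 0;-18 -38 0 0;-18 -38 0 0;-18 -38 0 0;-18 -38 0 0", hand=0)

```text
t: 1.5
tool_pos: [0.3838, 0.1617, 0.3041]
tcp_rot: [[-0.997, 0.082, 0.001], [0.082, 0.997, 0.0], [-0.001, 0.0, -1.0]]
wrist_force: [1.8, 0.6, -0.7]
opening: 0.0003
```

Emit:
play_rows(series="-18 -38 0 0;-18 -38 0 0;-18 -38 0 0;-18 -38 0 0;-18 -38 0 0;-18 -38 0 0;-18 -38 0 0;-18 -38 0 0;-18 -38 0 0;-18 -38 0 0;-18 -38 0 0;0 0 0 0")

```text
t: 2.7
tool_pos: [0.5471, -0.2737, 0.3025]
tcp_rot: [[-0.996, 0.086, -0.001], [0.086, 0.996, -0.0], [0.001, -0.0, -1.0]]
wrist_force: [0.8, 0.8, -0.6]
opening: 0.0
```

```bash
python3 - <<'E'
from h import *
s=robot.sense(); print(np.round(s["tool_pos"],4))
d=grab("wrist","pics/w1.png")
hx=np.array([.9967,-.0818]); hy=np.array([.0818,.9967]); M=np.array([.4894,-.2047])
H=lambda x,y,z: np.append(M+x*hx+y*hy,z)
for n,p in dict(endR=(0,-.12,.06),endL=(0,.12,.06),panelR=(.052,-.056,.104),panelL=(.052,.056,.104),mouth=(-.027,0,.094),lipR=(-.112,-.09,.034)).items(): print(n,proj(d,H(*p)).round(0))
E
```

```text
[ 0.5471 -0.2737  0.3025]
endR [261. 119.]
endL [492. 119.]
panelR [325. 178.]
panelL [444. 177.]
mouth [387.  89.]
lipR [290.   6.]
```

View pics/w1.png

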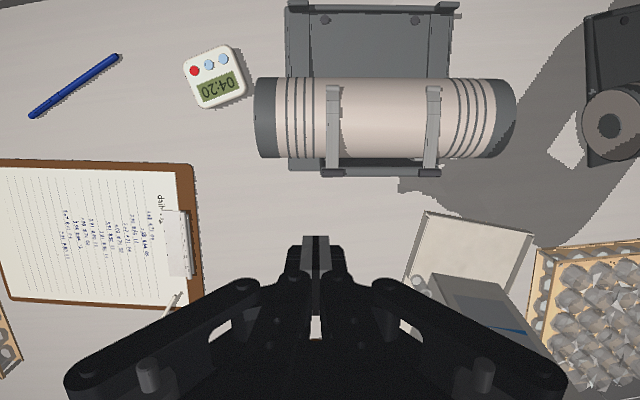

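The wrist view confirms the estimate: the cartridge spans columns 255–515 with its axis near row 118, and the panel's back edge is near row 176, as predicted. Next I'll check the shut fingertips at (315,236) against the tool model.

```bash
python3 - <<'E'
from h import *
d=grab("wrist"); s=robot.sense(); R=np.array(s["tcp_rot"]);t=np.array(s["tool_pos"])
for p in [(.011,0,.06),(.011,0,.067),(.011,0,.073),(.011,0,.08),(.011,0,.086),(.011,.0145,.073),(.011,.06,.0),(.011,.06,-.03)]: print(p,proj(d,t+R@np.array(p)).round(0))
print(np.array(d["tool_from_camera"])[:3,3].round(3))
E
```

```text
(0.011, 0, 0.06) [320. 243.]
(0.011, 0, 0.067) [320. 237.]
(0.011, 0, 0.073) [320. 232.]
(0.011, 0, 0.08) [319. 227.]
(0.011, 0, 0.086) [319. 223.]
(0.011, 0.0145, 0.073) [347. 232.]
(0.011, 0.06, 0.0) [524. 329.]
(0.011, 0.06, -0.03) [612. 426.]
[ 0.074 -0.001 -0.071]
```

Emit:
play_rows(series="-17 -48 0 0;0 0 40 0;0 0 40 0;0 0 40 0;0 0 30 0;0 0 20 0;0 0 10 0;0 0 0 0;0 0 0 0")

```text
t: 3.7
tool_pos: [0.5596, -0.3178, 0.1253]
tcp_rot: [[-0.997, 0.082, 0.001], [0.082, 0.997, -0.001], [-0.001, -0.001, -1.0]]
wrist_force: [-0.1, 0.7, 0.9]
opening: 0.0003
```

Emit:
play_rows(series="0 -6 8 0;5 0 0 0;5 0 0 0;5 0 0 0;3 0 0 0;2 0 0 0;2 0 0 0;2 0 0 0;0 0 0 0")

```text
t: 4.6
tool_pos: [0.5346, -0.3219, 0.1159]
tcp_rot: [[-0.997, 0.083, -0.0], [0.083, 0.997, -0.0], [0.0, -0.0, -1.0]]
wrist_force: [0.8, 0.1, 1.5]
opening: -0.0002
```

Emit:
play_rows(series="1 0 0 0;1 0 0 0;1 0 0 0;1 0 0 0;1 0 0 0;1 0 0 0;0 0 0 0")

```text
t: 5.3
tool_pos: [0.5288, -0.3216, 0.116]
tcp_rot: [[-0.997, 0.083, 0.0], [0.083, 0.997, -0.0], [-0.0, -0.0, -1.0]]
wrist_force: [2.3, -1.0, -1.7]
opening: -0.0001
```

Emit:
play_rows(series="1 0 0 0;1 0 0 0;1 0 0 0;1 0 0 0;1 0 0 0;1 0 0 0")

```text
t: 5.9
tool_pos: [0.5233, -0.3212, 0.1164]
tcp_rot: [[-0.997, 0.083, 0.002], [0.083, 0.997, -0.001], [-0.002, -0.001, -1.0]]
wrist_force: [7.9, -2.7, 0.6]
opening: 0.0002
```

Emit:
play_rows(series="1 0 0 0;1 0 0 0;1 0 0 0;1 0 0 0;1 0 0 0;1 0 0 0")

```text
t: 6.5
tool_pos: [0.518, -0.3209, 0.1172]
tcp_rot: [[-0.997, 0.083, 0.004], [0.083, 0.997, -0.002], [-0.004, -0.002, -1.0]]
wrist_force: [11.0, -2.1, 5.9]
opening: 0.0
```

Emit:
play_rows(series="1 0 0 0;1 0 0 0;1 0 0 0;1 0 0 0;1 0 0 0;1 0 0 0;1 0 0 0;1 0 0 0")

```text
t: 7.3
tool_pos: [0.5104, -0.3205, 0.1176]
tcp_rot: [[-0.997, 0.083, 0.005], [0.083, 0.997, -0.003], [-0.005, -0.002, -1.0]]
wrist_force: [14.2, -4.1, 8.2]
opening: -0.0002
```

Emit:
play_rows(series="1 0 0 0;1 0 0 0;1 0 0 0;1 0 0 0;1 0 0 0;1 0 0 0;1 0 0 0;1 0 0 0")

```text
t: 8.1
tool_pos: [0.5022, -0.3199, 0.1176]
tcp_rot: [[-0.997, 0.083, 0.004], [0.083, 0.997, -0.003], [-0.004, -0.002, -1.0]]
wrist_force: [11.7, -3.6, 6.9]
opening: 0.0006
```

Emit:
play_rows(series="1 0 0 0;1 0 0 0;1 0 0 0;1 0 0 0;1 0 0 0;1 0 0 0;1 0 0 0;1 0 0 0")

```text
t: 8.9
tool_pos: [0.4936, -0.3189, 0.1168]
tcp_rot: [[-0.997, 0.083, 0.002], [0.083, 0.997, -0.001], [-0.002, -0.001, -1.0]]
wrist_force: [7.8, -2.9, 3.1]
opening: 0.0002
```

Emit:
play_rows(series="1 0 0 0;1 0 0 0;1 0 0 0;1 0 0 0;1 0 0 0;1 0 0 0")

```text
t: 9.5
tool_pos: [0.4872, -0.318, 0.1162]
tcp_rot: [[-0.997, 0.083, 0.001], [0.083, 0.997, -0.0], [-0.001, -0.0, -1.0]]
wrist_force: [6.7, -1.8, -2.2]
opening: -0.0001
```

```bash
python3 - <<'E'
from h import *
grab("scene","pics/s2.png"); d=grab("wrist","pics/w2.png")
a=cv2.imread("pics/s2.png")[180:310,295:425]; a=cv2.resize(a,(400,400),interpolation=cv2.INTER_CUBIC)
b=cv2.imread("pics/w2.png"); b=cv2.resize(b,(400,250))
c=np.zeros((400,800,3),np.uint8); c[:,:400]=a; c[:250,400:]=b; cv2.imwrite("pics/c2.png",c)
E
```

```text
(no output)
```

View pics/c2.png

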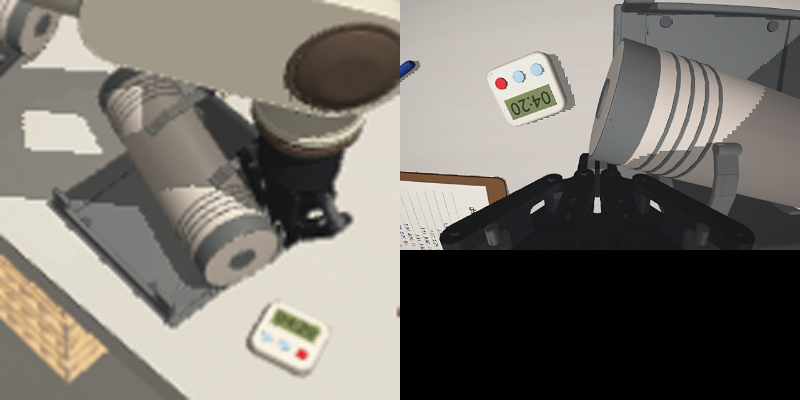

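Emit:
play_rows(series="1 0 0 0;1 0 0 0;1 0 0 0;1 0 0 0;1 0 0 0;0 0 0 0")

```text
t: 10.2
tool_pos: [0.4819, -0.3176, 0.1159]
tcp_rot: [[-0.997, 0.083, 0.0], [0.083, 0.997, -0.0], [-0.0, -0.0, -1.0]]
wrist_force: [3.3, -1.8, -3.7]
opening: -0.0004
```

Emit:
play_rows(series="1 0 0 0;1 0 0 0;1 0 0 0;1 0 0 0;0 0 0 0")

```text
t: 10.7
tool_pos: [0.4779, -0.3173, 0.1159]
tcp_rot: [[-0.997, 0.083, 0.0], [0.083, 0.997, -0.0], [-0.0, -0.0, -1.0]]
wrist_force: [2.3, -2.4, -3.4]
opening: 0.0
```

Emit:
play_rows(series="1 0 0 0;1 0 0 0;1 0 0 0;0 0 0 0")

```text
t: 11.1
tool_pos: [0.4749, -0.317, 0.1159]
tcp_rot: [[-0.997, 0.083, -0.0], [0.083, 0.997, -0.0], [0.0, -0.0, -1.0]]
wrist_force: [3.1, -1.8, -2.9]
opening: -0.0
```

```bash
python3 - <<'E'
from h import *
grab("scene","pics/s3.png"); d=grab("wrist","pics/w3.png")
a=cv2.imread("pics/s3.png")[180:310,295:425]; a=cv2.resize(a,(390,390),interpolation=cv2.INTER_CUBIC)
b=cv2.imread("pics/w3.png")[0:260,240:640]
c=np.zeros((390,800,3),np.uint8); c[:,:390]=a; c[:260,400:]=b; cv2.imwrite("pics/c3.png",c)
E
```

```text
(no output)
```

View pics/c3.png

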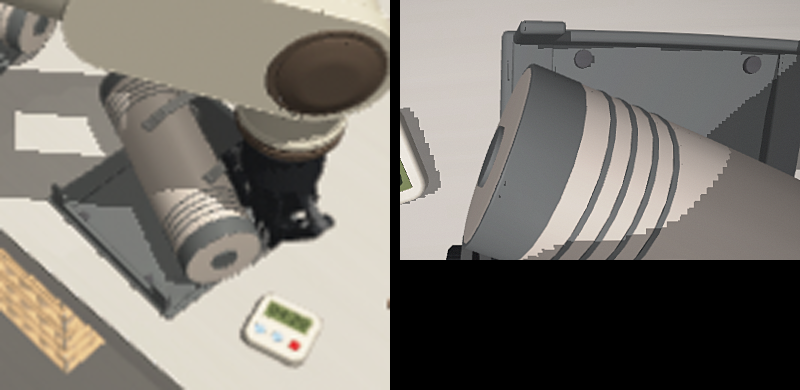

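```bash
cat >> h.py <<'E'
hx=np.array([.9967,-.0818]); hy=np.array([.0818,.9967]); M=np.array([.4894,-.2047])
def toH(p): q=np.array(p)[:2]-M; return np.round([q@hx,q@hy],4)
E
python3 - <<'E'
from h import *
d=grab("scene"); print(toH(onz(d,370,266.7,.056)), toH(robot.sense()["tool_pos"]))
print(toH(onz(d,295+212/3,180+172/3,.094)))
cv2.imwrite("pics/z.png",d["img"][:,:,::-1])
E
```

```text
[-0.0569 -0.1066] [-0.0053 -0.1131]
[-0.015  -0.0409]
```

The right end face is at holder x = -57 mm, a skew of about 20°. The axis is about 34 mm out at the right clip, so that clip has snapped and the left end is still home. I'll back off and go round to the left end.

Emit:
play_rows(series="-5 0 0 0;-15 0 0 0;-30 0 0 0;-30 0 0 0;-30 0 0 0;0 0 -25 0;0 0 -25 0;0 45 0 0;0 45 0 0;0 45 0 0;0 45 0 0;0 41 0 0")

```text
t: 12.45
tool_pos: [0.6028, -0.1037, 0.166]
tcp_rot: [[-0.997, 0.082, -0.001], [0.082, 0.997, 0.0], [0.001, 0.0, -1.0]]
wrist_force: [0.4, -0.0, 0.8]
opening: -0.0001
```

Emit:
play_rows(series="0 0 0 0;0 0 0 0")

```text
t: 12.65
tool_pos: [0.603, -0.1049, 0.166]
tcp_rot: [[-0.997, 0.081, -0.0], [0.081, 0.997, -0.0], [0.0, -0.0, -1.0]]
wrist_force: [0.4, -0.7, 0.0]
opening: 0.0002
```

```bash
python3 - <<'E'
from h import *
print(toH(robot.sense()["tool_pos"]),robot.sense()["tool_pos"])
d=grab("wrist","pics/w4.png")
H=lambda x,y,z: np.append(M+x*hx+y*hy,z)
for n,p in dict(endL=(.027,.117,.06),panelL=(.052,.056,.104)).items(): print(n,proj(d,H(*p)).round(0))
E
```

```text
[0.1051 0.1088] [ 0.60301114 -0.10489324  0.1660307 ]
endL [331. 100.]
panelL [201. 156.]
```

View pics/w4.png

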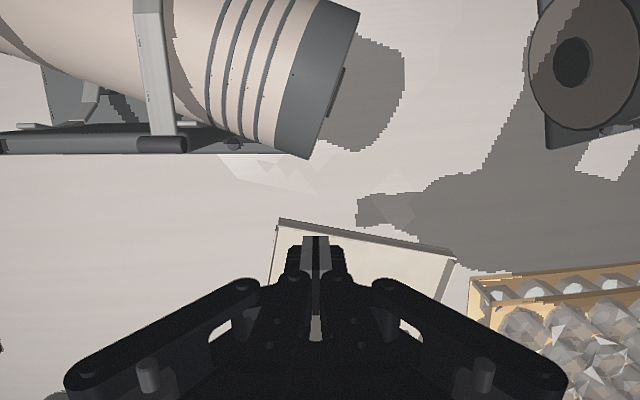

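```bash
python3 - <<'E'
from h import *
d=grab("wrist"); print(toH(onz(d,307,158,.06)),toH(onz(d,260,143,.06)),toH(onz(d,330,92,.06)))
E
```

```text
[0.0603 0.1019] [0.0513 0.0742] [0.0227 0.1153]
```

Emit:
play_rows(series="0 -13 15 0;0 0 20 0;0 0 10 0;0 0 0 0;8 0 0 0;8 0 0 0;6 0 0 0;3 0 0 0;2 0 0 0;1 0 0 0;1 0 0 0;0 0 0 0")

```text
t: 13.95
tool_pos: [0.5729, -0.1164, 0.1209]
tcp_rot: [[-0.997, 0.083, -0.0], [0.083, 0.997, -0.0], [0.0, -0.0, -1.0]]
wrist_force: [0.2, 0.3, -0.3]
opening: -0.0
```

Emit:
play_rows(series="1 0 0 0;1 0 0 0;1 0 0 0;1 0 0 0;1 0 0 0;1 0 0 0")

```text
t: 14.55
tool_pos: [0.5669, -0.1159, 0.1209]
tcp_rot: [[-0.997, 0.083, 0.0], [0.083, 0.997, -0.0], [-0.0, -0.0, -1.0]]
wrist_force: [2.9, 1.0, -0.2]
opening: -0.0001
```

Emit:
play_rows(series="1 0 0 0;1 0 0 0;1 0 0 0;1 0 0 0;1 0 0 0;1 0 0 0")

```text
t: 15.15
tool_pos: [0.562, -0.1154, 0.1217]
tcp_rot: [[-0.997, 0.083, 0.003], [0.083, 0.997, -0.0], [-0.003, -0.0, -1.0]]
wrist_force: [8.7, 1.4, 2.0]
opening: -0.0003
```

Emit:
play_rows(series="1 0 0 0;1 0 0 0;1 0 0 0;1 0 0 0;1 0 0 0;1 0 0 0")

```text
t: 15.75
tool_pos: [0.5563, -0.115, 0.122]
tcp_rot: [[-0.997, 0.083, 0.004], [0.083, 0.997, -0.001], [-0.004, -0.0, -1.0]]
wrist_force: [12.3, 2.6, 4.6]
opening: 0.0001
```

Emit:
play_rows(series="1 0 0 0;1 0 0 0;1 0 0 0;1 0 0 0;1 0 0 0;1 0 0 0")

```text
t: 16.35
tool_pos: [0.5504, -0.1145, 0.1221]
tcp_rot: [[-0.997, 0.083, 0.004], [0.083, 0.997, -0.001], [-0.004, -0.0, -1.0]]
wrist_force: [11.3, 2.9, 3.9]
opening: -0.0005
```

Emit:
play_rows(series="1 0 0 0;1 0 0 0;1 0 0 0;1 0 0 0;1 0 0 0;1 0 0 0")

```text
t: 16.95
tool_pos: [0.5443, -0.1139, 0.1219]
tcp_rot: [[-0.997, 0.083, 0.004], [0.083, 0.997, -0.0], [-0.004, -0.0, -1.0]]
wrist_force: [10.8, 3.2, 4.1]
opening: 0.0001
```

Emit:
play_rows(series="1 0 0 0;1 0 0 0;1 0 0 0;1 0 0 0;1 0 0 0;1 0 0 0;1 0 0 0;1 0 0 0")

```text
t: 17.75
tool_pos: [0.5359, -0.1131, 0.1215]
tcp_rot: [[-0.997, 0.083, 0.003], [0.083, 0.997, -0.0], [-0.003, 0.0, -1.0]]
wrist_force: [8.9, 4.9, -0.1]
opening: -0.0001
```

Emit:
play_rows(series="1 0 0 0;1 0 0 0;1 0 0 0;1 0 0 0;1 0 0 0;1 0 0 0;1 0 0 0;1 0 0 0")

```text
t: 18.55
tool_pos: [0.5274, -0.1125, 0.121]
tcp_rot: [[-0.997, 0.083, 0.001], [0.083, 0.997, 0.0], [-0.001, 0.0, -1.0]]
wrist_force: [4.9, 3.0, -3.7]
opening: 0.0003
```

Emit:
play_rows(series="1 0 0 0;1 0 0 0;1 0 0 0;1 0 0 0;1 0 0 0;1 0 0 0;1 0 0 0;1 0 0 0")

```text
t: 19.35
tool_pos: [0.5189, -0.112, 0.1209]
tcp_rot: [[-0.997, 0.083, -0.0], [0.083, 0.997, -0.0], [0.0, -0.0, -1.0]]
wrist_force: [1.3, -0.5, -1.5]
opening: -0.0004
```

```bash
python3 - <<'E'
from h import *
print(toH(robot.sense()["tool_pos"]))
grab("scene","pics/s5.png"); d=grab("wrist","pics/w5.png")
a=cv2.imread("pics/s5.png")[180:310,295:425]; a=cv2.resize(a,(390,390),interpolation=cv2.INTER_CUBIC)
b=cv2.imread("pics/w5.png")[0:300,0:400]
c=np.zeros((390,800,3),np.uint8); c[:,:390]=a; c[:300,400:]=b; cv2.imwrite("pics/c5.png",c)
E
```

```text
[0.0218 0.0948]
```

View pics/c5.png

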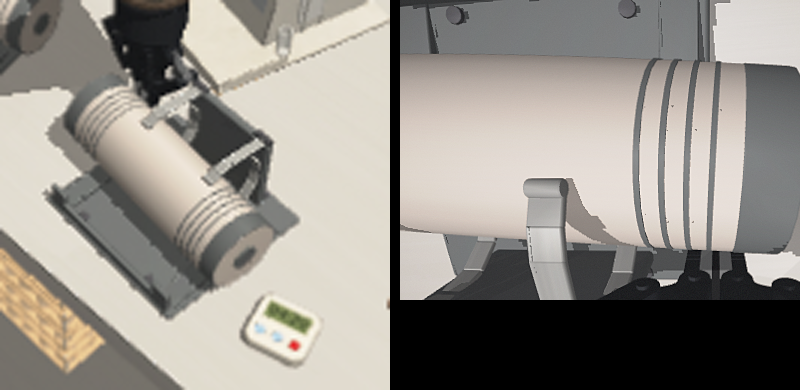

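Emit:
play_rows(series="1 0 0 0;1 0 0 0;1 0 0 0;1 0 0 0;1 0 0 0;1 0 0 0;1 0 0 0;1 0 0 0")

```text
t: 20.25
tool_pos: [0.5111, -0.1113, 0.1209]
tcp_rot: [[-0.997, 0.083, 0.0], [0.083, 0.997, 0.0], [-0.0, 0.0, -1.0]]
wrist_force: [2.8, 1.4, -0.9]
opening: -0.0001
```

```bash
python3 - <<'E'
from h import *
print(toH(robot.sense()["tool_pos"]))
d=grab("scene","pics/s6.png"); print("before R end",toH(onz(d,377.3,266,.056)))
w=grab("wrist","pics/w6.png")
a=cv2.imread("pics/s6.png")[180:310,295:425]; a=cv2.resize(a,(390,390),interpolation=cv2.INTER_CUBIC)
b=cv2.imread("pics/w6.png")[0:300,0:400]
c=np.zeros((390,800,3),np.uint8); c[:,:390]=a; c[:300,400:]=b; cv2.imwrite("pics/c6.png",c)
E
```

```text
[0.014  0.0949]
before R end [-0.0391 -0.1185]
```

View pics/c6.png

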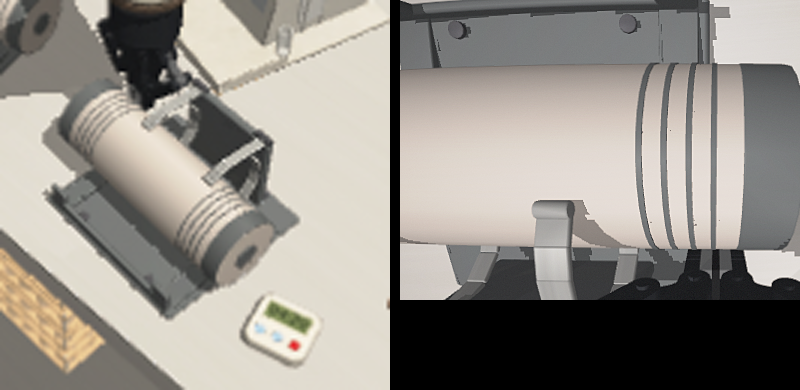

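Emit:
play_rows(series="1 0 0 0;1 0 0 0;1 0 0 0;1 0 0 0;1 0 0 0;1 0 0 0;1 0 0 0;1 0 0 0")

```text
t: 21.15
tool_pos: [0.503, -0.1107, 0.1209]
tcp_rot: [[-0.997, 0.083, -0.0], [0.083, 0.997, -0.0], [0.0, -0.0, -1.0]]
wrist_force: [3.3, 1.5, -0.8]
opening: 0.0002
```

Emit:
play_rows(series="1 0 0 0;1 0 0 0;1 0 0 0;1 0 0 0;1 0 0 0;1 0 0 0;0 0 0 0;0 0 0 0")

```text
t: 21.95
tool_pos: [0.497, -0.1102, 0.1208]
tcp_rot: [[-0.997, 0.083, -0.0], [0.083, 0.997, -0.0], [0.0, -0.0, -1.0]]
wrist_force: [-0.2, 0.6, 1.0]
opening: 0.0001
```

```bash
python3 - <<'E'
from h import *
print(toH(robot.sense()["tool_pos"]))
d=grab("scene","pics/s7.png")
w=grab("wrist","pics/w7.png")
a=cv2.imread("pics/s7.png")[180:310,295:425]; a=cv2.resize(a,(390,390),interpolation=cv2.INTER_CUBIC)
b=cv2.imread("pics/w7.png")[0:300,0:400]
c=np.zeros((390,800,3),np.uint8); c[:,:390]=a; c[:300,400:]=b; cv2.imwrite("pics/c7.png",c)
E
```

```text
[-0.0002  0.0948]
```

View pics/c7.png

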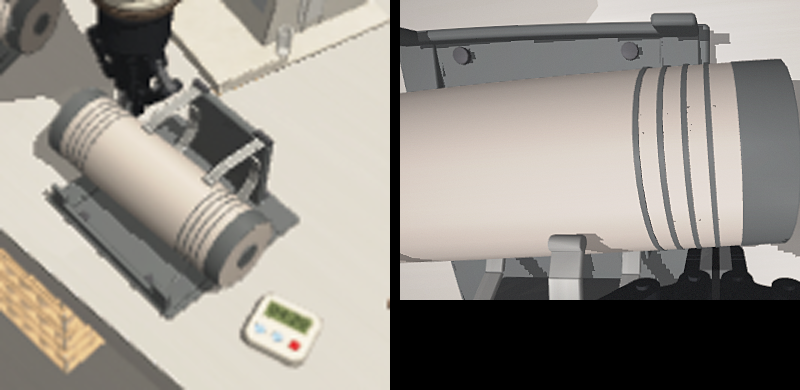

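Both clips look passed. The left end is at about -51 mm and the right end hangs at about -39 mm, a few degrees askew. I'll go round and nudge the right end.

Emit:
play_rows(series="-10 0 0 0;-25 0 0 0;-25 0 0 0;-25 0 0 0;0 0 -25 0;0 0 -25 0;0 -40 0 0;0 -40 0 0;0 -40 0 0;0 -40 0 0;0 -40 0 0;0 0 0 0")

```text
t: 23.25
tool_pos: [0.5649, -0.321, 0.1703]
tcp_rot: [[-0.996, 0.086, -0.0], [0.086, 0.996, -0.001], [0.0, -0.001, -1.0]]
wrist_force: [0.1, -0.3, -0.6]
opening: -0.0002
```

Emit:
play_rows(series="0 0 20 0;0 0 20 0;0 0 13 0;0 0 0 0;15 0 0 0;15 0 0 0;15 0 0 0;8 0 0 0;4 0 0 0;3 0 0 0;0 0 0 0")

```text
t: 24.35
tool_pos: [0.5057, -0.3116, 0.1182]
tcp_rot: [[-0.997, 0.083, 0.0], [0.083, 0.997, -0.0], [-0.0, -0.0, -1.0]]
wrist_force: [0.5, -0.2, 0.1]
opening: -0.0001
```

```bash
python3 - <<'E'
from h import *
s=robot.sense();print(toH(s["tool_pos"]),s["wrist_force"])
d=grab("scene","pics/s8.png")
x=cv2.absdiff(cv2.imread("pics/s7.png"),cv2.imread("pics/s8.png")).max(2)[190:290,310:395]
print((x[45:,40:]>40).sum())
E
```

```text
[ 0.025  -0.1052] [ 0.51219248 -0.18152241  0.11981353]
303
```

Emit:
play_rows(series="2 0 0 0;2 0 0 0;2 0 0 0;2 0 0 0;1 0 0 0;1 0 0 0;1 0 0 0;1 0 0 0;1 0 0 0;1 0 0 0")

```text
t: 25.4
tool_pos: [0.4917, -0.3105, 0.1182]
tcp_rot: [[-0.997, 0.083, 0.001], [0.083, 0.997, -0.001], [-0.001, -0.001, -1.0]]
wrist_force: [1.8, -0.4, 1.2]
opening: -0.0001
```

Emit:
play_rows(series="1 0 0 0;1 0 0 0;1 0 0 0;1 0 0 0;1 0 0 0;1 0 0 0;1 0 0 0;1 0 0 0")

```text
t: 26.2
tool_pos: [0.4835, -0.3097, 0.1179]
tcp_rot: [[-0.997, 0.083, -0.0], [0.083, 0.997, -0.0], [0.0, -0.0, -1.0]]
wrist_force: [0.8, 0.4, -0.2]
opening: 0.0001
```

Emit:
play_rows(series="1 0 0 0;1 0 0 0;1 0 0 0;1 0 0 0;1 0 0 0;1 0 0 0;1 0 0 0;1 0 0 0")

```text
t: 27.0
tool_pos: [0.4755, -0.3091, 0.1179]
tcp_rot: [[-0.997, 0.083, -0.0], [0.083, 0.997, -0.0], [0.0, -0.0, -1.0]]
wrist_force: [0.4, 0.0, -0.3]
opening: -0.0001
```

```bash
python3 - <<'E'
from h import *
print(toH(robot.sense()["tool_pos"]))
d=grab("scene","pics/s9.png")
w=grab("wrist","pics/w9.png")
a=cv2.imread("pics/s9.png")[180:310,295:425]; a=cv2.resize(a,(390,390),interpolation=cv2.INTER_CUBIC)
b=cv2.imread("pics/w9.png")[0:300,240:640]
c=np.zeros((390,800,3),np.uint8); c[:,:390]=a; c[:300,400:]=b; cv2.imwrite("pics/c9.png",c)
E
```

```text
[-0.0053 -0.1051]
```

View pics/c9.png

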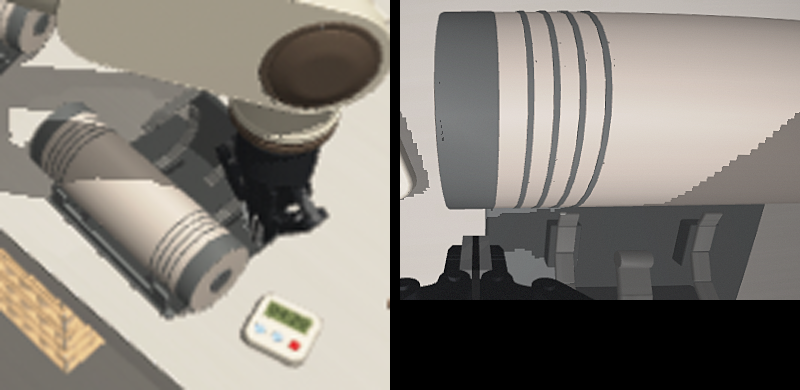

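It has rolled down to the stops and lies straight, clear of the finger. I'll withdraw and check.

Emit:
play_rows(series="-15 0 0 0;-25 0 0 0;-25 0 0 0;-25 0 0 0;0 0 -40 0;0 0 -40 0;0 0 -40 0;0 0 -40 0;0 -30 0 0;0 0 0 0;0 0 0 0;0 0 0 0")

```text
t: 28.3
tool_pos: [0.5628, -0.346, 0.2772]
tcp_rot: [[-0.997, 0.083, -0.001], [0.083, 0.997, 0.001], [0.001, 0.001, -1.0]]
wrist_force: [-0.2, -0.0, -0.6]
opening: 0.0003
```

```bash
python3 - <<'E'
from h import *
d=grab("scene","pics/s10.png"); w=grab("wrist","pics/w10.png"); b=grab("side","pics/side10.png")
print("R end",toH(onz(d,368.7,273.3,.054)), np.round(robot.sense()["tool_pos"],3))
H=lambda x,y,z: np.append(M+x*hx+y*hy,z)
for n,c in (("scene",d),("wrist",w)): print(n,[proj(c,H(*p)).round(0).tolist() for p in [(-.072,-.12,.054),(-.072,.12,.054),(-.072,0,.094)]])
a0=cv2.imread("pics/scene0.png");a1=cv2.imread("pics/s10.png"); df=cv2.absdiff(a0,a1).max(2)
print("changed px timer",(df[278:302,375:402]>40).sum(),"left cart+beaker",(df[145:205,238:318]>40).sum(), (cv2.absdiff(cv2.imread("pics/side0.png"),cv2.imread("pics/side10.png")).max(2)[205:325,280:335]>40).sum())
A=cv2.resize(a1[130:310,230:430],(390,351)); B=cv2.resize(cv2.imread("pics/w10.png"),(405,253))
c=np.zeros((351,800,3),np.uint8); c[:,:390]=A; c[:253,395:]=B; cv2.imwrite("pics/c10.png",c)
E
```

```text
R end [-0.0743 -0.1195] [ 0.563 -0.346  0.278]
scene [[369.0, 273.0], [316.0, 223.0], [342.0, 239.0]]
wrist [[332.0, 12.0], [589.0, 20.0], [490.0, -1.0]]
changed px timer 0 left cart+beaker 1180 1410
```

View pics/c10.png

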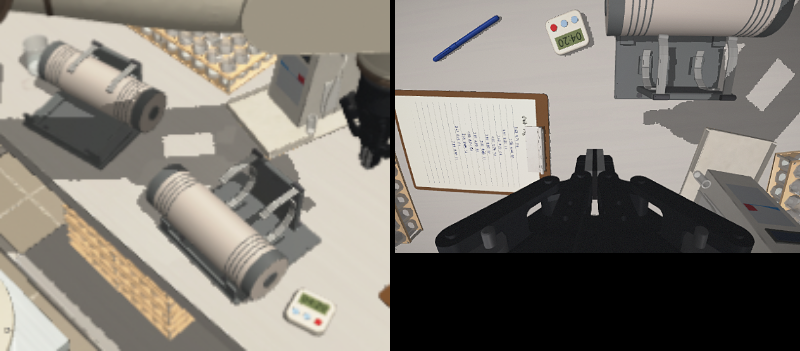

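```bash
python3 -c "
from cell import robot
print(robot.close_job(), robot.sense()['t'])"
```

```text
the job is handed in; nothing more can be done
the job is handed in; nothing more can be done
```

The right cartridge, the one the timer marks, is out of both clips and lies straight against its end stops. I handed the job in with the robot's clock at about 28.5 s; no verdict is reported.

**What I did:** From behind, with closed fingers, I pushed its right end free first (about 17 N at most in the wrist readings I took, about 20° askew). I then freed the left end (about 13 N). The right end then hung a little, so I nudged it from behind and the cartridge rolled down to the stops.

**Last checks:**
- **Cartridge:** the right end face is at holder x ≈ -74 mm, y ≈ -120 mm. That agrees with the expected rest place, and the cartridge looks parallel to its holder in both views.
- **Timer:** no pixels changed around it.
- **Left cartridge and beaker:** they look untouched in the final picture, but the pixel comparison there did not confirm it. It showed about 1,200 to 1,400 changed pixels, which I put down to the arm's moved shadow.
- **Arm:** it was clear of everything, with wrist force near zero.

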